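# Slide the lid onto the stone gift case

## Robot

A 6-joint arm with a two-finger parallel gripper is mounted at the origin on the work surface. World frame = base frame: x ahead of the robot, y to its left, z up, the work surface at z = 0. Lengths are in mm, angles in rad, forces in N, time in s.
With the tool pointing down it reaches from about 250 to 775 mm from the base axis. Payload 4 kg.
Tool frame: the origin (TCP) lies at the centre of the arm's flange, where the gripper is bolted on; the fingertips stand 173 mm ahead of it and the grasp point (between the pads) lies tcp_to_grasp ahead of it (tcp_to_grasp is the distance from the TCP to the grasp point, in mm); x points along the fingers, z is the direction in which the jaws open and shut, and the axes are right-handed (so a half turn about x gives the same grasp; the last joint's range is limited). The gripper opens to 85 mm and grips with 20 to 120 N. Pads are 22 mm wide; open, the fingers measure 114 mm over their backs; the gripper's body (76 mm by 85 mm) begins 54 mm behind the grasp point. The pads swing forward as they close: fully open they stand 13 mm farther back than shut.
Start: joints at [-1.397, 0.087, 1.371, -0, 1.684, -0.103], TCP at [150.297, -529.066, 404.741] pointing down, gripper open.
Joint ranges: [-3.1, 3.1], [-0.76, 2.03], [0.27, 2.55], [-1.08, 4.22], [0.17, 2.65], [-2.57, 2.57]. Speed limits (rad/s): [2.79, 2.79, 3.14, 3.14, 3.14, 3.14].

## Interface

Orientations are given as a unit quaternion [w, x, y, z].
In Python, from rig import get_obs, snapshot, job_done, find_in, outline_of, tip_of, tcp_to_grasp gives the robot as it stands. The module is installed in compiled form; this text tells all that it offers.
- The arm moves only by the tool move_arm, never from a script. Its argument "rows" is a list of rows, each a list of 3 entries, a list of its own where there are three numbers: the gripper's target within -1 to 1 (shut at 1, half-way at 0, fully open at -1), then the shift along the tool's x, y, z in mm, then the turn, a rotation vector about the tool's x, y, z in rad. A call has 1 to 10 rows; each row shifts and turns the commanded pose from where the row before left it, along the tool's axes as they then stand; what a row does not reach is not made up. A row lasts 1/12 s, in which the tool goes at most 41.7 mm and 7.16 degrees, less where a joint would pass 70% of its speed; a pose out of reach is approached as far as the arm can. A call is refused whole if a number of a shift passes 41.7 or a number of a turn 0.125, either way. A call with a gripper value outside its range is refused whole. The fingers move at their own pace and stop on an object; "grip_force" is the grip in N (left out, the last holds). Time passes only in rows, so rows that do not move let the fingers close. It gives the time, the measured TCP pose, the force and the opening at its end, in the units of the state.
- get_obs(): the state, without advancing time (a new reading comes with each control period).
- snapshot(name): name is "scene" or "top" or "wrist"; returns a dict with "color" (384x512x3 uint8, red, green, blue), "mtx" (3x3 intrinsics, pixels), "camera_from_world" (4x4, takes a point from world to camera coordinates); the wrist camera has in their place "hand_eye" (4x4, takes a point from camera to tool coordinates, whose origin is the TCP and whose axes are the tool frame's). Camera axes: x right, y up, looking along -z (the intrinsics and any distortion apply to the point x, -y, -z); pixel columns grow to the right and rows downward; lengths in mm; the calibration is good to about 2 mm. The wrist camera is an equidistant fisheye: a pixel r from the principal point sees the ray r / f radians off the axis. A picture is of the moment at which its call begins: read the wrist's pose just before it. There is no depth.
- job_done(): hands the job in, once; it reports no verdict.
Trained networks look in a picture, given as the dict that the camera call returned (one of the last four; its "shot" number tells which), for a name from the list of things; names that differ only in an ending like _2 or _b are one class to them, and where a whole thing is asked for, a point or a joint stands for the part that bears it (a point fixed in the world has none). Each returns a list of dicts, best first, with "p" (0 to 1); they miss things now and then, are a little off and sometimes report something else, mostly with a low value. They report only what shows in the picture. A call takes as long as a camera call.
- find_in(picture, thing): "bbox" ([left, top, width, height] as shares, 0 to 1, of the picture: columns of its width, rows of its height, round what is visible of it).
- outline_of(picture, thing): "region" (384x512 bool, what is visible of it) and "bbox" ([left, top, width, height] as shares, 0 to 1, of the picture: columns of its width, rows of its height, round what is visible of it).
- tip_of(picture, thing): "location" ([column, row] as shares, 0 to 1, of the picture: columns of its width, rows of its height: a listed point, or the origin of a listed thing).
The state is a dict: "time_s": time; "qpos": joint angles; "joint_velocities": joint speeds; "joint_torque": joint torques, N m; "tool_pos": TCP position; "orientation": TCP orientation; "contact_force": force on the tool from outside, world axes, zero at the start; "ft_torque": the same for the moment, N m; "opening": finger opening in mm.
Only numpy, scipy, OpenCV 4.12 (cv2) and the standard library are available. Lean on these libraries where they do the work, as an engineer would, in place of code of your own. Each camera call takes 0.05 s, during which the arm holds its last target. There are 200 camera calls.

## Task

The gift case of polished stones is packed and still open: pick up its wooden sliding lid by the handle, start its clipped-corner end into the grooves at the low end of the case, and slide it along under the lips until it is fully home. Leave the case about where it stands and do not disturb the goods around it.

Things in the scene. Friction and masses are not known exactly. Their poses are not given: they have to be found in the camera images.
- case: Dark wooden presentation case, 200 long (its x) x 150 wide (its y) x 66 high, about 1.9 kg, standing loose on the table; polished black stones are set fast in its grey insert (all below 46). Origin: centre of its underside; z up. Its -x end is low and open above: the lid goes in there and slides towards +x. The other three sides are grooved under inward lips.
- case_mouth (a point): Middle of the outer top edge of the case's low end wall, 50 above the table, 100 to the -x side of the case's centre; axes as the case. From here the side grooves run the whole 200 length. They are 9 high (50 to 59 above the table), under lips 7 thick; 136 apart at their bottoms, 120 free between the lips. The lid runs with about 2 N; pushed with over 7 N the case may shift.
- lid_home (a point): Point in the case, 50 above its underside and 3 to the -x side of its centre, axes as the case: where the lid's origin is when the lid is fully home, lid axes along case axes. Then the nose touches the bottom of the groove at the +x end (8 deep under that end's lip) and the tail is flush, within 1, with the outside of the low end.
- lid: Brown wooden sliding lid, 192 long (its x) x 131 wide (its y), about 0.16 kg, lying flat on the table, handle up, at the start. Origin: centre of its underside; z up. Its edge is a tongue 5 thick: in the grooves it has 4 play in height and 2.5 at each side. A raised field on top, 112 wide, x = -96 to +82, is 10 above the underside. Balance point: at the handle.
- lid_nose (a point): Middle of the lid's leading edge, 96 to the +x side of its origin, at the height of the underside; axes as the lid. This end goes in first: both its corners are clipped at 45 degrees by 12, and the tongue is bare for 14 behind it. The tail at x = -96 has square corners.
- lid_handle (a point): Middle of the lid's dark wooden bar handle, 27 above the lid's underside over its centre; axes as the lid. The bar is upright and solid: 16 along the lid's x, 80 along the lid's y, from 10 to 40 above the lid's underside. To be pinched across its 16 from above.
- jar: Bystander: black jar with a white lid, 80 across, 100 high. Origin: centre of its underside.
- cone: Bystander: black stone cone, 64 across, 106 high. Origin: centre of its underside.
- sphere: Bystander: polished black stone sphere, 72 across, fast on a round foot 60 across, 88 high in all. Origin: centre of its underside.
- beacon: Bystander: light grey electrical box, 118 (x) x 168 (y) x 76 high, with a blue beacon lamp on top, 144 high in all. Origin: centre of its underside.

How it is judged (in metres and radians):
On the way:
1. the lid's nose is started in both grooves, under the lips, level and in line with the case (x of lid in the frame of lid_home between -0.175 and -0.012 m and y of lid in the frame of lid_home between -0.006 and 0.006 m and z of lid in the frame of lid_home between -0.003 and 0.007 m and angle between the x axis of lid and the x axis of case, either way round below 0.07 rad and angle between the z axis of lid and the z axis of case, either way round below 0.07 rad), for 0.1 s.
At the end, for the whole second after the job is handed in: Lid in the grooves under the lips, within 6 mm of its stop (origin within 6 mm sideways, -3 to +7 mm in height of lid_home, axes within 4 degrees of the case's); case flat, within 60 mm of where it stood; both at rest, gripper clear; bystanders within 30 mm of their places (x of lid in the frame of lid_home between -0.006 and 0.004 m and y of lid in the frame of lid_home between -0.006 and 0.006 m and z of lid in the frame of lid_home between -0.003 and 0.007 m and angle between the x axis of lid and the x axis of case, either way round below 0.07 rad and angle between the z axis of lid and the z axis of case, either way round below 0.07 rad and angle between case's own z axis and vertical below 0.05 rad and distance of case from where it was at the start of the episode below 0.06 m and linear speed of each of lid, case below 0.02 m/s and distance of each of jar, cone, sphere, beacon from where it was at the start of the episode below 0.03 m and angle between each of jar, cone, sphere, beacon's own z axis and vertical below 0.3 rad); the robot touches nothing.
It fails at once if the case is shoved more than 60 mm or tipped (distance of case from where it was at the start of the episode above 0.06 m or angle between case's own z axis and vertical above 0.2 rad).
It fails at once if the jar is moved more than 30 mm or tipped (distance of jar from where it was at the start of the episode above 0.03 m or angle between jar's own z axis and vertical above 0.3 rad).
It fails at once if the stone cone is moved more than 30 mm or tipped (distance of cone from where it was at the start of the episode above 0.03 m or angle between cone's own z axis and vertical above 0.3 rad).
It fails at once if the stone sphere is moved more than 30 mm or tipped (distance of sphere from where it was at the start of the episode above 0.03 m or angle between sphere's own z axis and vertical above 0.3 rad).
It fails at once if the beacon box is moved more than 30 mm or tipped (distance of beacon from where it was at the start of the episode above 0.03 m or angle between beacon's own z axis and vertical above 0.3 rad).
It also fails if it takes over 48 s, if anything falls off the work surface, if the arm or the gripper's body presses on something with over 40 N, if the wrist force passes 120 N, or if a joint passes its speed limit or range.

## Working session

There is one attempt and no reset: what is moved stays moved. The work goes in short steps, Python scripts to look and compute and a tool call to move; the robot and the scene stay as the last step left them, time stands still between calls to the robot, and variables do not carry over. Pictures are saved under pics/ and viewed, about 8 in all and at most 12, crops included, and the job is handed in when it is done.

Besides the shell and the picture viewer there is one more tool, called after ">>>" as a command line: name --argument value ..., lists and objects as JSON in quotes. move_arm: Moves the arm, as the interface text tells. Its arguments: {"type":"object","properties":{"rows":{"type":"array"},"grip_force":{"type":"number"}},"required":["rows"]}

```bash
mkdir -p pics; cat > h.py <<'E'
import numpy as np, cv2
from rig import *
from scipy.spatial.transform import Rotation as R
def ray(s,px,py):
    M=s["mtx"]; C=np.array(s["camera_from_world"])
    u=np.array([(px-M[0][2])/M[0][0],-(py-M[1][2])/M[1][1],-1])
    r=C[:3,:3].T@u; o=-C[:3,:3].T@C[:3,3]; return o,r
def onz(s,loc,z):
    o,r=ray(s,loc[0]*512,loc[1]*384); return o+r*(z-o[2])/r[2]
def proj(s,p):
    M=np.array(s["mtx"]); C=np.array(s["camera_from_world"]); c=C[:3,:3]@p+C[:3,3]; v=M@[c[0]/-c[2],-c[1]/-c[2],1]; return v[:2]
def save(s,n): cv2.imwrite("pics/"+n,s["color"][:,:,::-1])
E
python3 - <<'E'
from h import *
o=get_obs(); print(o["tool_pos"],o["orientation"],o["opening"],tcp_to_grasp)
for n in ["top","scene"]:
    s=snapshot(n); save(s,n+".png"); print(n,s.keys(), s["mtx"], s["camera_from_world"])
    for t,z in [("case",0),("case_mouth",50),("lid_home",50),("lid",0),("lid_nose",0),("lid_handle",27),("jar",0),("cone",0),("sphere",0),("beacon",0)]:
        print(t,[(round(d["p"],2),np.round(np.array(d["location"])*[512,384],1),np.round(onz(s,d["location"],z),0)) for d in tip_of(s,t)[:2]])
a=cv2.imread("pics/top.png");b=cv2.imread("pics/scene.png")
E
```

```text
[ 150.26119405 -528.9538146   403.49843941] [ 0.56361245  0.42679611  0.56478743 -0.4256774 ] 85.68053532883474 154.70000000000002
top dict_keys(['color', 'mtx', 'camera_from_world', 'shot']) [[348.57186184   0.         258.42178453]
 [  0.         348.57186184 192.44049362]
 [  0.           0.           1.        ]] [[-1.10499648e-02 -9.99842068e-01  1.39189374e-02  1.45060335e+01]
 [ 9.84382619e-01 -8.43121615e-03  1.75840194e-01 -6.23901797e+02]
 [-1.75695069e-01  1.56445880e-02  9.84320319e-01 -9.66442292e+02]
 [ 0.00000000e+00  0.00000000e+00  0.00000000e+00  1.00000000e+00]]
case [(0.68, array([234.2, 226.1]), array([531.,  82.,   0.]))]
case_mouth [(0.62, array([264.5, 217.1]), array([552.,  -9.,  50.]))]
lid_home [(0.61, array([235.4, 224. ]), array([533.,  76.,  50.]))]
lid [(0.63, array([355. , 224.9]), array([ 531., -286.,    0.]))]
lid_nose [(0.72, array([323.7, 211.1]), array([ 574., -192.,    0.]))]
lid_handle [(0.83, array([353.8, 223.5]), array([ 533., -275.,   27.]))]
jar [(0.59, array([222.2, 158.4]), array([743., 120.,   0.]))]
cone [(0.74, array([301.3, 158.1]), a
[... 787 characters left out ...]
([746., 127.,   0.]))]
case_mouth [(0.64, array([259.4, 182.9]), array([564., -10.,  50.]))]
lid_home [(0.88, array([280.2, 194.8]), array([532.,  80.,  50.]))]
lid [(0.69, array([230.9, 151.6]), array([ 540., -268.,    0.])), (0.19, array([200. , 186.4]), array([ 742., -151.,    0.]))]
lid_nose [(0.89, array([236.4, 165.7]), array([ 564., -182.,    0.]))]
lid_handle [(0.61, array([232.2, 146.9]), array([ 536., -263.,   27.]))]
jar []
cone [(0.85, array([202.2, 191.7]), array([ 748., -122.,    0.])), (0.3, array([231.1, 144.8]), array([ 518., -306.,    0.]))]
sphere [(0.67, array([184. , 134.8]), array([ 660., -468.,    0.]))]
beacon [(0.95, array([342.8, 289.7]), array([564., 479.,   0.]))]
```

```bash
python3 - <<'E'
import cv2
a=cv2.imread("pics/top.png")[120:300,130:430]
cv2.imwrite("pics/topc.png",cv2.resize(a,None,fx=2.6,fy=2.6,interpolation=cv2.INTER_CUBIC))
E
```

```text
(no output)
```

View pics/topc.png

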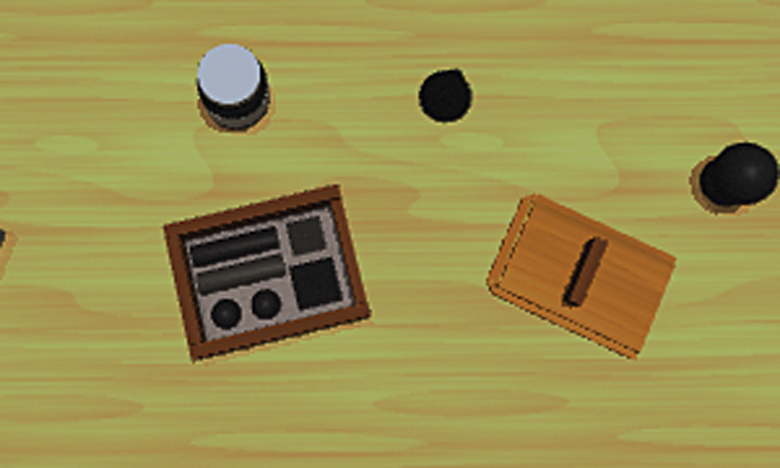

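Crop of the top view: the case is at the left (centre about crop 267,272) with its low end at the right, facing the lid. The lid is at crop 582,275, with its clipped nose at the left facing the case. Next I fit both poses to the outlines.

```bash
cat >> h.py <<'E'
from scipy.optimize import minimize
def boxpts(xs,ys,z0,zf):
    return [(x,y,z) for x in xs for y in ys for z in (z0,zf(x))]
CASE=np.array([(x,y,z) for x in(-100,100) for y in(-75,75) for z in (0,)]+[(100,y,66) for y in(-75,75)]+[(-100,y,66) for y in (-75,75)],float)
LID=np.array([(-96,-65.5,0),(-96,65.5,0),(96,53.5,0),(96,-53.5,0),(84,65.5,0),(84,-65.5,0),(96,53.5,5),(96,-53.5,5),(84,65.5,5),(84,-65.5,5),(-96,-65.5,5),(-96,65.5,5),(-96,56,10),(-96,-56,10),(82,56,10),(82,-56,10),(8,40,40),(8,-40,40),(-8,40,40),(-8,-40,40)],float)
def place(P,x,y,a,z=0):
    c,s=np.cos(a),np.sin(a); return np.c_[x+c*P[:,0]-s*P[:,1],y+s*P[:,0]+c*P[:,1],P[:,2]+z]
def fit(shots,P,x0,z=0):
    def cost(v):
        e=0
        for s,m in shots:
            q=np.array([proj(s,p) for p in place(P,v[0],v[1],v[2]/100,z)],np.float32)+0.5
            im=np.zeros((384*4,512*4),np.uint8); cv2.fillConvexPoly(im,cv2.convexHull((q*4).astype(np.int32)),255)
            im=cv2.resize(im,(512,384),interpolation=cv2.INTER_AREA)/255.
            e+=np.abs(im-m).sum()/m.sum()
        return e
    b=minimize(cost,x0,method="Nelder-Mead",options=dict(initial_simplex=np.array([x0]+[np.array(x0)+d for d in np.diag([12,12,12])]),xatol=.1,fatol=1e-4))
    return b.x,b.fun
E
python3 - <<'E'
from h import *
t=snapshot("top"); s=snapshot("scene")
for n,P,x0 in [("case",CASE,[533,78,180]),("lid",LID,[536,-275,115])]:
    sh=[]
    for c in (t,s):
        r=outline_of(c,n)
        print(n,[(round(d["p"],2),int(d["region"].sum())) for d in r[:2]])
        if r: sh.append((c,r[0]["region"].astype(float)))
    for k in ([sh[0]],sh[1:],sh): print(fit(k,P,x0))
# raw silhouettes check by contour min rect
E
```

```text
case [(0.57, 3733)]
case [(0.91, 2459)]
(array([533.45255293,  85.62175921, 179.05672191]), np.float64(0.020317990576889742))
(array([533.56936586,  87.07190929, 181.18290609]), np.float64(0.04881627315423932))
(array([533.09052246,  86.10882106, 179.80826009]), np.float64(0.07055878758060176))
lid [(0.89, 2781)]
lid [(0.67, 985)]
(array([ 530.58222563, -277.62685295,  112.40133771]), np.float64(0.023374297579513644))
(array([ 531.73567251, -277.61893663,  111.59074234]), np.float64(0.034473972330048765))
(array([ 531.30063295, -277.33823694,  112.25777988]), np.float64(0.06246596265441672))
```

```bash
cat >> h.py <<'E'
def tool():
    o=get_obs(); q=o["orientation"]; return np.array(o["tool_pos"]),R.from_quat([q[1],q[2],q[3],q[0]]),o
def plan(x,y,z,yaw):
    """turn needed to x-down, tool z at yaw (mod pi); then shift in final tool axes"""
    p,r,o=tool(); best=None
    for k in (-1,0,1):
        a=yaw+k*np.pi; zx=np.array([np.cos(a),np.sin(a),0]); xx=np.array([0,0,-1.]); T=R.from_matrix(np.c_[xx,np.cross(zx,xx),zx])
        v=(r.inv()*T).as_rotvec()
        if best is None or np.linalg.norm(v)<np.linalg.norm(best[0]): best=(v,T)
    v,T=best; d=np.array([x,y,z])-p
    print("t",round(o["time_s"],2),"tcp",p.round(1),"zax",r.as_matrix()[:,2].round(3),"q",np.round(o["qpos"],2),"F",np.round(o["contact_force"],1),"open",round(o["opening"],1))
    print("turn",v.round(4),"shift(final axes)",T.inv().apply(d).round(1))
E
python3 -c "
from h import *
plan(531,-277.5,330,1.123)"
```

```text
t 1.4 tcp [ 150.3 -529.1  404.8] zax [ 0.273 -0.962  0.   ] q [-1.4   0.09  1.37  0.    1.68 -0.1 ] F [ 0.4 -0.  -0.6] open 85.5
turn [ 7.246e-01  1.000e-04 -1.000e-04] shift(final axes) [  74.8  234.2 -391.6]
```

>>> move_arm --rows '[[-1, [0, 0, 0], [0.1207, 0, 0]], [-1, [0, 0, 0], [0.1207, 0, 0]], [-1, [0, 0, 0], [0.1207, 0, 0]], [-1, [0, 0, 0], [0.1207, 0, 0]], [-1, [0, 0, 0], [0.1207, 0, 0]], [-1, [0, 0, 0], [0.1207, 0, 0]], [-1, [6.2, 19.5, -32.6], [0, 0, 0]], [-1, [6.2, 19.5, -32.6], [0, 0, 0]], [-1, [6.2, 19.5, -32.6], [0, 0, 0]], [-1, [6.2, 19.5, -32.6], [0, 0, 0]]]'

```text
time_s: 2.23
tool_pos: [277.9, -444.3, 379.8]
orientation: [0.376, 0.599, 0.376, -0.599]
contact_force: [0.8, -1.5, 0.0]
opening: 85.4
```

>>> move_arm --rows '[[-1, [6.2, 19.5, -32.6], [0, 0, 0]], [-1, [6.2, 19.5, -32.6], [0, 0, 0]], [-1, [6.2, 19.5, -32.6], [0, 0, 0]], [-1, [6.2, 19.5, -32.6], [0, 0, 0]], [-1, [6.2, 19.5, -32.6], [0, 0, 0]], [-1, [6.2, 19.5, -32.6], [0, 0, 0]], [-1, [6.2, 19.5, -32.6], [0, 0, 0]], [-1, [6.2, 19.5, -32.6], [0, 0, 0]], [-1, [0, 0, 0], [0, 0, 0]]]'

```text
time_s: 2.98
tool_pos: [534.5, -273.3, 328.2]
orientation: [0.378, 0.598, 0.38, -0.596]
contact_force: [-1.2, -0.5, 0.5]
opening: 85.7
```

```bash
cat >> h.py <<'E'
def wonz(s,p,r,u,v,z):
    M=np.array(s["mtx"]); H=np.array(s["hand_eye"]); d=np.array([u-M[0,2],v-M[1,2]]); f=M[0,0]; n=np.linalg.norm(d); th=n/f
    c=np.array([np.sin(th)*d[0]/n,-np.sin(th)*d[1]/n,-np.cos(th)]); o=p+r.apply(H[:3,3]); w=r.apply(H[:3,:3]@c); return o+w*(z-o[2])/w[2]
def wproj(s,p,r,P):
    M=np.array(s["mtx"]); H=np.array(s["hand_eye"]); c=H[:3,:3].T@(r.inv().apply(P-p)-H[:3,3]); th=np.arctan2(np.hypot(c[0],c[1]),-c[2]); a=np.array([c[0],-c[1]])/np.hypot(c[0],c[1]); return M[:2,2]+M[0,0]*th*a
E
python3 - <<'E'
from h import *
plan(531,-277.5,190,1.123)
p,r,o=tool(); s=snapshot("wrist"); print(s["mtx"],s["hand_eye"])
for t,z in [("lid_handle",27),("lid_nose",0),("case_mouth",50),("lid_home",50)]:
    for d in tip_of(s,t)[:1]:
        u=np.array(d["location"])*[512,384]; print(t,round(d["p"],2),u.round(),wonz(s,p,r,*u,z).round(1))
im=s["color"][:,:,::-1].copy()
for P in place(LID,531,-277.5,1.123):
    u=wproj(s,p,r,P); cv2.circle(im,tuple(int(round(x)) for x in u),1,(255,0,255),-1)
cv2.imwrite("pics/w1.png",cv2.resize(im,None,fx=1.5,fy=1.5))
E
```

```text
t 2.98 tcp [ 534.5 -273.3  328.2] zax [-0.426 -0.905 -0.004] q [-0.57  0.23  1.37  0.    1.55  1.44] F [-1.2 -0.5  0.5] open 85.7
turn [ 0.0073 -0.004   0.0013] shift(final axes) [138.2  -1.4   5.3]
[[297.31863964   0.         252.59824745]
 [  0.         297.31863964 189.8763365 ]
 [  0.           0.           1.        ]] [[ 1.08358806e-05  3.23880030e-01 -9.46098159e-01  3.07892589e+01]
 [-1.01295300e-03  9.46097677e-01  3.23879854e-01  8.31415593e+01]
 [ 9.99999487e-01  9.54843449e-04  3.38327051e-04 -4.85994459e-01]
 [ 0.00000000e+00  0.00000000e+00  0.00000000e+00  1.00000000e+00]]
lid_handle 0.45 [171. 174.] [ 574.7 -202.9   27. ]
lid_nose 0.76 [171. 178.] [ 567.9 -189.8    0. ]
case_mouth 0.79 [ 51. 262.] [553.6 -12.6  50. ]
lid_home 0.69 [ 21. 290.] [537.1  86.9  50. ]
```

View pics/w1.png

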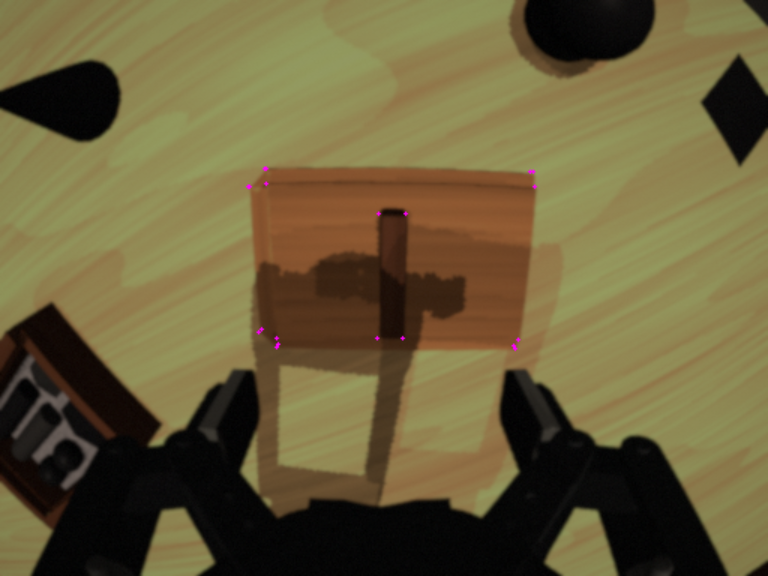

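The wrist view shows the model dots on the lid's edges and the bar to within about 2 px, so the lid pose holds. Descending to grasp.

>>> move_arm --rows '[[-1, [10, -1.4, 5], [0.006, 0, 0]], [-1, [25, 0, 0], [0, 0, 0]], [-1, [25, 0, 0], [0, 0, 0]], [-1, [25, 0, 0], [0, 0, 0]], [-1, [20, 0, 0], [0, 0, 0]], [-1, [15, 0, 0], [0, 0, 0]], [-1, [10, 0, 0], [0, 0, 0]], [-1, [6, 0, 0], [0, 0, 0]], [-1, [0, 0, 0], [0, 0, 0]]]'

```text
time_s: 3.98
tool_pos: [526.1, -282.0, 192.9]
orientation: [-0.374, -0.599, -0.375, 0.6]
contact_force: [-0.5, -0.1, 0.3]
opening: 85.6
```

```bash
python3 -c "
from h import *
plan(531,-277.5,189,1.123)"
```

```text
t 3.98 tcp [ 526.1 -282.   192.9] zax [-0.439 -0.898 -0.   ] q [-0.59  0.32  1.53 -0.    1.29  1.44] F [-0.5 -0.1  0.3] open 85.6
turn [-0.007  -0.0001  0.0024] shift(final axes) [ 3.9  2.5 -6.2]
```

>>> move_arm --rows '[[-1, [3.5, 2.5, -6.2], [-0.007, 0, 0]], [-1, [0, 0, 0], [0, 0, 0]], [-1, [0, 0, 0], [0, 0, 0]]]'

```text
time_s: 4.23
tool_pos: [532.7, -277.0, 191.9]
orientation: [0.378, 0.598, 0.376, -0.598]
contact_force: [-0.2, -0.2, -0.3]
opening: 85.1
```

```bash
python3 -c "
from h import *
plan(531,-277.5,189,1.123)"
```

```text
t 4.23 tcp [ 532.7 -277.   191.9] zax [-0.431 -0.902  0.   ] q [-0.57  0.33  1.52 -0.    1.29  1.44] F [-0.2 -0.2 -0.3] open 85.1
turn [ 0.0021  0.0003 -0.0022] shift(final axes) [ 2.9 -1.3  1.2]
```

>>> move_arm --grip_force 60 --rows '[[1, [1, 0, 0], [0, 0, 0]], [1, [0, 0, 0], [0, 0, 0]], [1, [0, 0, 0], [0, 0, 0]], [1, [0, 0, 0], [0, 0, 0]], [1, [0, 0, 0], [0, 0, 0]], [1, [0, 0, 0], [0, 0, 0]], [1, [0, 0, 0], [0, 0, 0]], [1, [0, 0, 0], [0, 0, 0]], [1, [0, 0, 0], [0, 0, 0]]]'

```text
time_s: 4.98
tool_pos: [532.2, -277.2, 190.2]
orientation: [0.377, 0.598, 0.377, -0.598]
contact_force: [0.9, -0.4, 1.8]
opening: 14.9
```

```bash
python3 -c "
from h import *
plan(531,-277.5,189,1.123)"
```

```text
t 4.98 tcp [ 532.2 -277.2  190.2] zax [-0.432 -0.902  0.   ] q [-0.57  0.33  1.52 -0.    1.29  1.44] F [ 0.9 -0.4  1.8] open 14.9
turn [ 0.0013  0.0003 -0.0009] shift(final axes) [ 1.2 -0.9  0.8]
```

>>> move_arm --rows '[[1, [-5, 0, 0], [0, 0, 0]], [1, [-10, 0, 0], [0, 0, 0]], [1, [-15, 0, 0], [0, 0, 0]], [1, [-20, 0, 0], [0, 0, 0]], [1, [-20, 0, 0], [0, 0, 0]], [1, [-15, 0, 0], [0, 0, 0]], [1, [-5, 0, 0], [-0.06, 0, 0]], [1, [0, 0, 0], [-0.09, 0, 0]], [1, [0, 0, 0], [-0.11, 0, 0]], [1, [0, 0, 0], [-0.11, 0, 0]]]'

```text
time_s: 5.82
tool_pos: [532.0, -276.9, 280.6]
orientation: [0.482, 0.517, 0.482, -0.517]
contact_force: [-0.2, -0.5, -1.2]
opening: 15.0
```

>>> move_arm --rows '[[1, [0, 0, 0], [-0.11, 0, 0]], [1, [0, 0, 0], [-0.09, 0, 0]], [1, [0, 0, 0], [-0.07, 0, 0]], [1, [0, 0, 0], [-0.037, 0, 0]], [1, [0, 0, 0], [0, 0, 0]], [1, [0, 0, 0], [0, 0, 0]]]'

```text
time_s: 6.32
tool_pos: [532.0, -277.0, 280.2]
orientation: [0.554, 0.439, 0.554, -0.439]
contact_force: [-0.4, -0.2, -1.4]
opening: 14.6
```

```bash
python3 -c "
from h import *
plan(584.6,-134,280,1.80)"
```

```text
t 6.32 tcp [ 532.  -277.   280.2] zax [ 0.228 -0.974  0.   ] q [-0.57  0.25  1.43 -0.    1.46  0.77] F [-0.4 -0.2 -1.4] open 14.6
turn [ 0.0004  0.0001 -0.0001] shift(final axes) [   0.2   83.7 -127.3]
```

>>> move_arm --rows '[[1, [0, 5, -7.6], [0, 0, 0]], [1, [0, 12, -18.2], [0, 0, 0]], [1, [0, 16, -24.3], [0, 0, 0]], [1, [0, 16, -24.3], [0, 0, 0]], [1, [0, 14, -21.3], [0, 0, 0]], [1, [0, 11, -16.7], [0, 0, 0]], [1, [0, 6, -9.2], [0, 0, 0]], [1, [0, 3.7, -5.7], [0, 0, 0]], [1, [0, 0, 0], [0, 0, 0]], [1, [0, 0, 0], [0, 0, 0]]]'

```text
time_s: 7.15
tool_pos: [584.3, -134.3, 279.8]
orientation: [0.554, 0.439, 0.554, -0.44]
contact_force: [-0.5, -0.6, -2.1]
opening: 14.7
```

```bash
python3 - <<'E'
from h import *
plan(584.6,-134,242,1.80)
p,r,o=tool(); s=snapshot("wrist")
im=s["color"][:,:,::-1].copy()
C2=np.array([(x,y,66) for x in (-100,100) for y in (-75,75,-60,60)]+[(-100,-68,50),(-100,68,50),(-100,-75,0),(-100,75,0),(-100,-60,50),(-100,60,50)],float)
def dots(Q,c):
    for P in Q:
        u=wproj(s,p,r,P); cv2.circle(im,tuple(int(round(x)) for x in u*2),2,c,-1)
im=cv2.resize(im,None,fx=2,fy=2,interpolation=cv2.INTER_CUBIC)
dots(place(C2,533.3,86,1.80),(255,0,255)); dots(place(LID,p[0],p[1],1.80,p[2]-190.2),(255,255,0))
cv2.imwrite("pics/w2.png",im[:600,:800])
t=snapshot("top"); 
for n,P,x0,z in [("case",CASE,[533,86,180],0),("lid",LID,[p[0],p[1],180],p[2]-190.2)]:
    q=outline_of(t,n)
    if q: print(n,q[0]["p"],fit([(t,q[0]["region"].astype(float))],P,x0,z))
E
```

```text
t 7.15 tcp [ 584.3 -134.3  279.8] zax [ 0.228 -0.974  0.001] q [-0.32  0.25  1.43 -0.    1.46  1.02] F [-0.5 -0.6 -2.1] open 14.7
turn [0.0012 0.0007 0.0005] shift(final axes) [37.8  0.3 -0.3]
case 0.92 (array([533.26352654,  85.52008243, 179.50020649]), np.float64(0.03776365181289191))
lid 0.69 (array([ 583.23113389, -132.875981  ,  174.93162315]), np.float64(0.956219011442839))
```

View pics/w2.png

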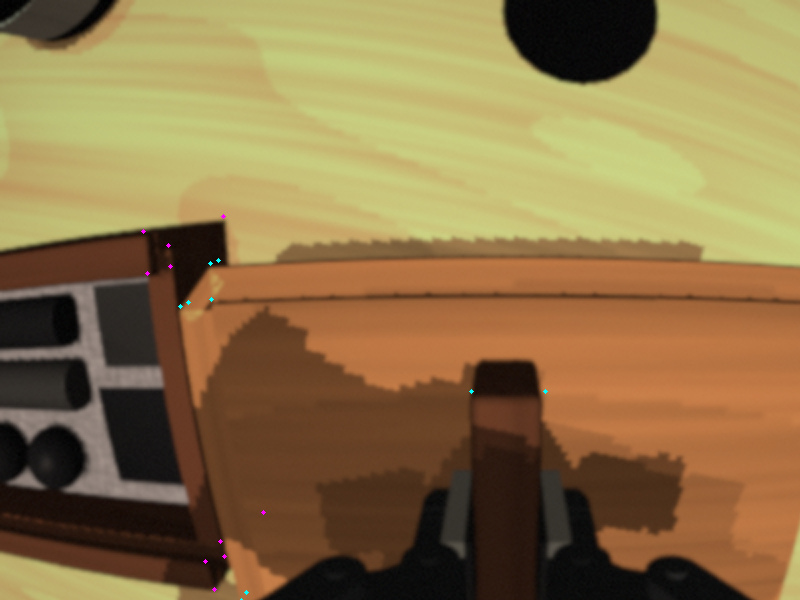

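The wrist view shows the case corners and lid nose corners all offset by the same roughly 4 px at 2x scale, which is hand-eye error. Lid and case therefore agree relative to each other. Lowering to groove height and approaching.

>>> move_arm --rows '[[1, [6, 0, 0], [0.004, 0, 0]], [1, [10, 0, 0], [0, 0, 0]], [1, [10, 0, 0], [0, 0, 0]], [1, [8, 0, 0], [0, 0, 0]], [1, [3.6, 0, 0], [0, 0, 0]], [1, [0, 0, -8], [0, 0, 0]], [1, [0, 0, -9], [0, 0, 0]], [1, [0, 0, -5], [0, 0, 0]], [1, [0, 0, 0], [0, 0, 0]], [1, [0, 0, 0], [0, 0, 0]]]'

```text
time_s: 8.18
tool_pos: [579.6, -111.9, 243.0]
orientation: [0.554, 0.44, 0.553, -0.44]
contact_force: [0.2, 0.3, -1.6]
opening: 14.9
```

```bash
python3 - <<'E'
from h import *
plan(534.5,83,242.2,1.796)
p,r,o=tool(); s=snapshot("wrist")
im=cv2.resize(s["color"][:,:,::-1],None,fx=3,fy=3,interpolation=cv2.INTER_CUBIC)
C2=np.array([(x,y,66) for x in (-100,) for y in (-75,75,-60,60)]+[(-100,-68,50),(-100,68,50),(-100,-75,0),(-100,75,0),(-100,-60,50),(-100,60,50)],float)
def dots(Q,c):
    for P in Q:
        u=wproj(s,p,r,P); cv2.circle(im,tuple(int(round(x)) for x in u*3),3,c,-1)
dots(place(C2,533.3,85.8,1.796),(255,0,255)); dots(place(LID,p[0],p[1],1.796,p[2]-190.2),(255,255,0))
cv2.imwrite("pics/w3.png",im[270:270+600,50:700])
E
```

```text
t 8.18 tcp [ 579.6 -111.9  243. ] zax [ 0.226 -0.974  0.001] q [-0.29  0.26  1.5  -0.    1.38  1.06] F [ 0.2  0.3 -1.6] open 14.9
turn [ 0.0026  0.001  -0.0012] shift(final axes) [   0.8   -0.5 -200. ]
```

View pics/w3.png

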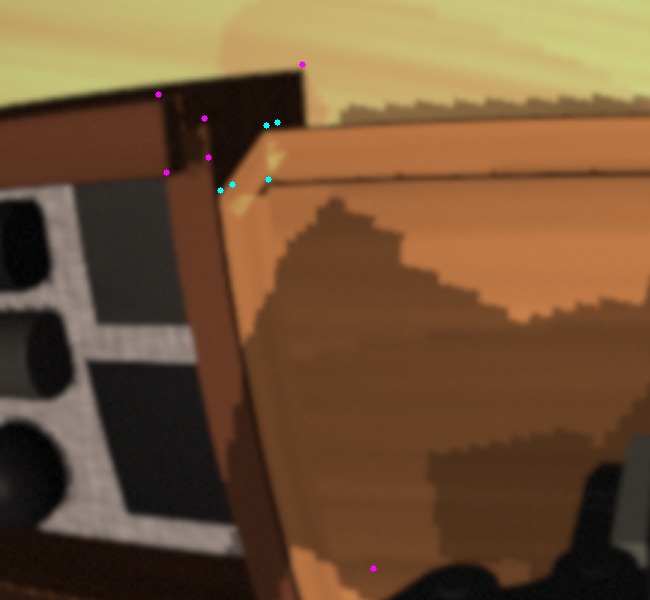

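The close view shows the same small common offset (about 5 px at 3x) on the case corner (163,98) and the lid nose corner (237,188). The lid is lined up with the groove opening. Starting insertion.

>>> move_arm --rows '[[1, [0.5, -0.3, -3], [0.002, 0, 0]], [1, [0, 0, -4], [0, 0, 0]], [1, [0, 0, -4], [0, 0, 0]], [1, [0, 0, -4], [0, 0, 0]], [1, [0, 0, -4], [0, 0, 0]], [1, [0, 0, -4], [0, 0, 0]], [1, [0, 0, -3], [0, 0, 0]], [1, [0, 0, 0], [0, 0, 0]]]'

```text
time_s: 8.9
tool_pos: [573.3, -86.5, 241.7]
orientation: [0.553, 0.441, 0.553, -0.441]
contact_force: [0.3, 0.3, -1.8]
opening: 14.4
```

```bash
python3 - <<'E'
from h import *
plan(534.5,83,242.2,1.796)
p,r,o=tool(); s=snapshot("wrist")
im=cv2.resize(s["color"][:,:,::-1],None,fx=3,fy=3,interpolation=cv2.INTER_CUBIC)
cv2.imwrite("pics/w4.png",im[270:270+600,50:700])
print(o["ft_torque"])
t=snapshot("top"); q=outline_of(t,"case"); print(q[0]["p"],fit([(t,q[0]["region"].astype(float))],CASE,[533,86,180]))
E
```

```text
t 8.9 tcp [573.3 -86.5 241.7] zax [ 0.223 -0.975 -0.   ] q [-0.25  0.24  1.53  0.    1.38  1.1 ] F [ 0.3  0.3 -1.8] open 14.4
turn [ 0.0002 -0.0003  0.    ] shift(final axes) [-5.000e-01  1.000e-01 -1.739e+02]
[-0.01577002 -0.02447064  0.04231605]
0.72 (array([532.68578488,  86.39326623, 180.36966083]), np.float64(0.11237824534645915))
```

View pics/w4.png

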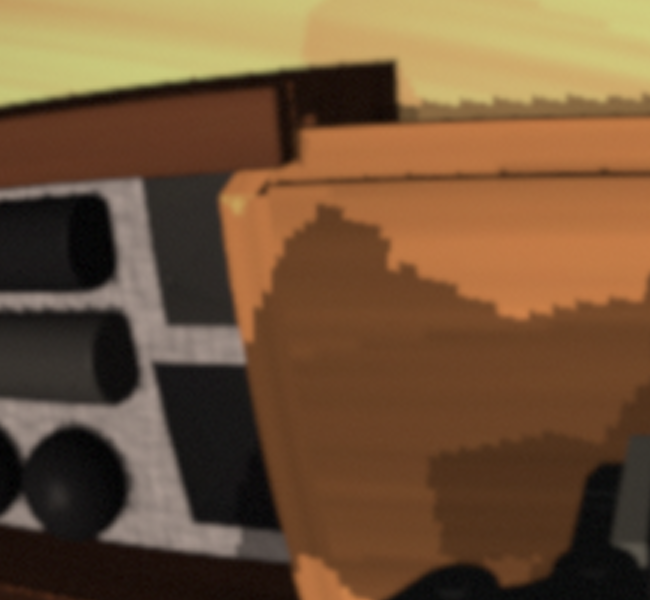

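The nose is in: the tongue disappears under the far lip at (295,130), with no contact force. Sliding on.

>>> move_arm --rows '[[1, [0, 0, -4], [0, 0, 0]], [1, [0, 0, -6], [0, 0, 0]], [1, [0, 0, -6], [0, 0, 0]], [1, [0, 0, -6], [0, 0, 0]], [1, [0, 0, -6], [0, 0, 0]], [1, [0, 0, -6], [0, 0, 0]], [1, [0, 0, -6], [0, 0, 0]], [1, [0, 0, -6], [0, 0, 0]], [1, [0, 0, -4], [0, 0, 0]], [1, [0, 0, 0], [0, 0, 0]]]'

```text
time_s: 9.88
tool_pos: [562.1, -37.6, 241.7]
orientation: [0.553, 0.441, 0.553, -0.44]
contact_force: [0.6, -0.2, -0.9]
opening: 14.9
```

```bash
python3 -c "
from h import *
plan(534.5,83,242.2,1.796);print(get_obs()['ft_torque'])"
```

```text
t 9.88 tcp [562.1 -37.6 241.7] zax [ 0.224 -0.975 -0.   ] q [-0.17  0.2   1.57  0.    1.37  1.18] F [ 0.6 -0.2 -0.9] open 14.9
turn [ 0.0005 -0.0003  0.0001] shift(final axes) [-5.000e-01  1.000e-01 -1.237e+02]
[0.01759499 0.01332619 0.00488867]
```

>>> move_arm --rows '[[1, [-0.3, 0, -4], [0, 0, 0]], [1, [0, 0, -6], [0, 0, 0]], [1, [0, 0, -6], [0, 0, 0]], [1, [0, 0, -6], [0, 0, 0]], [1, [0, 0, -6], [0, 0, 0]], [1, [0, 0, -6], [0, 0, 0]], [1, [0, 0, -6], [0, 0, 0]], [1, [0, 0, -6], [0, 0, 0]], [1, [0, 0, -6], [0, 0, 0]], [1, [0, 0, -4], [0, 0, 0]]]'

```text
time_s: 10.72
tool_pos: [549.6, 16.9, 242.0]
orientation: [0.553, 0.441, 0.553, -0.441]
contact_force: [-0.3, -0.0, -1.0]
opening: 14.8
```

>>> move_arm --rows '[[1, [0, 0, -4], [0, 0, 0]], [1, [0, 0, -6], [0, 0, 0]], [1, [0, 0, -6], [0, 0, 0]], [1, [0, 0, -6], [0, 0, 0]], [1, [0, 0, -6], [0, 0, 0]], [1, [0, 0, -6], [0, 0, 0]], [1, [0, 0, -6], [0, 0, 0]], [1, [0, 0, -6], [0, 0, 0]], [1, [0, 0, -4], [0, 0, 0]], [1, [0, 0, 0], [0, 0, 0]]]'

```text
time_s: 11.55
tool_pos: [538.4, 65.7, 242.0]
orientation: [0.553, 0.441, 0.553, -0.44]
contact_force: [-0.1, -0.7, -0.8]
opening: 14.9
```

```bash
python3 - <<'E'
from h import *
plan(534.5,83,242.2,1.796);print(get_obs()['ft_torque'])
p,r,o=tool(); s=snapshot("wrist")
im=cv2.resize(s["color"][:,:,::-1],None,fx=1.5,fy=1.5,interpolation=cv2.INTER_CUBIC)
cv2.imwrite("pics/w5.png",im)
E
```

```text
t 11.55 tcp [538.4  65.7 242. ] zax [ 0.224 -0.975 -0.   ] q [0.02 0.16 1.62 0.   1.36 1.36] F [-0.1 -0.7 -0.8] open 14.9
turn [ 0.0005 -0.0003  0.0001] shift(final axes) [ -0.2   0.  -17.7]
[-0.00734606 -0.03531595  0.00443722]
```

View pics/w5.png

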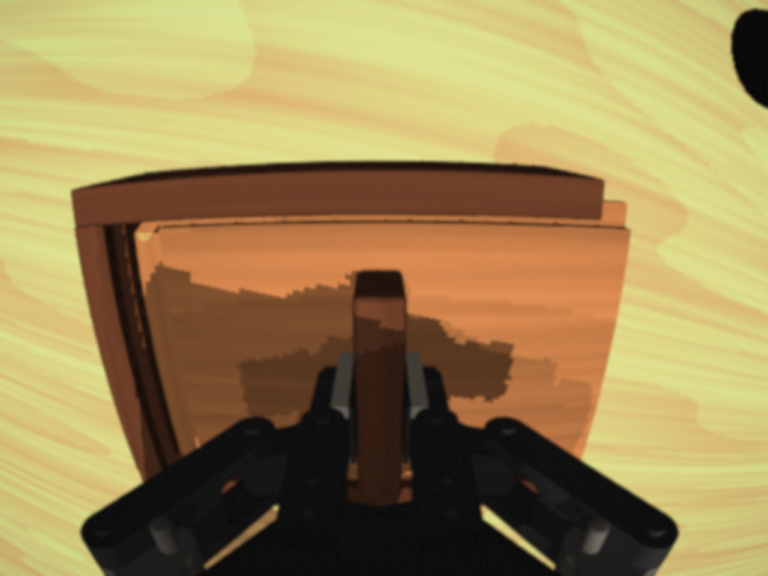

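The lid is in both grooves, with the tail still showing beyond the lip end (603 to 627 px). Creeping to the stop while watching the force.

>>> move_arm --rows '[[1, [0, 0, -3], [0, 0, 0]], [1, [0, 0, -3], [0, 0, 0]], [1, [0, 0, -3], [0, 0, 0]], [1, [0, 0, -2], [0, 0, 0]], [1, [0, 0, -1], [0, 0, 0]], [1, [0, 0, -1], [0, 0, 0]], [1, [0, 0, 0], [0, 0, 0]]]'

```text
time_s: 12.18
tool_pos: [535.7, 77.6, 242.0]
orientation: [0.553, 0.441, 0.553, -0.441]
contact_force: [1.0, 0.1, -1.6]
opening: 14.9
```

>>> move_arm --rows '[[1, [0, 0, -1], [0, 0, 0]], [1, [0, 0, -1], [0, 0, 0]], [1, [0, 0, 0], [0, 0, 0]]]'

```text
time_s: 12.43
tool_pos: [535.3, 79.5, 242.0]
orientation: [0.553, 0.441, 0.553, -0.441]
contact_force: [-0.7, 0.6, -1.0]
opening: 14.8
```

```bash
python3 - <<'E'
from h import *
plan(534.5,83,242.2,1.796);print(get_obs()['ft_torque'])
t=snapshot("top"); q=outline_of(t,"case"); print(q[0]["p"],fit([(t,q[0]["region"].astype(float))],CASE,[533,86,180]))
E
```

```text
t 12.43 tcp [535.3  79.5 242. ] zax [ 0.223 -0.975 -0.   ] q [0.04 0.16 1.62 0.   1.36 1.39] F [-0.7  0.6 -1. ] open 14.8
turn [-0.0006 -0.     -0.    ] shift(final axes) [-0.2 -0.  -3.6]
[ 0.07367553 -0.04181382  0.02328446]
0.85 (array([532.55568128,  79.51223272, 182.70914118]), np.float64(11.417724970783015))
```

>>> move_arm --rows '[[1, [0, 0, -1], [0, 0, 0]], [1, [0, 0, -1], [0, 0, 0]], [1, [0, 0, 0], [0, 0, 0]]]'

```text
time_s: 12.78
tool_pos: [534.8, 81.5, 242.0]
orientation: [0.553, 0.441, 0.553, -0.441]
contact_force: [0.2, -0.8, -1.9]
opening: 14.9
```

>>> move_arm --rows '[[1, [0, 0, -1], [0, 0, 0]], [1, [0, 0, 0], [0, 0, 0]]]'

```text
time_s: 12.95
tool_pos: [534.8, 82.2, 242.1]
orientation: [0.553, 0.441, 0.553, -0.441]
contact_force: [1.1, -0.5, -0.7]
opening: 14.8
```

>>> move_arm --rows '[[1, [0, 0, -0.7], [0, 0, 0]], [1, [0, 0, 0], [0, 0, 0]]]'

```text
time_s: 13.12
tool_pos: [534.8, 82.5, 242.3]
orientation: [0.554, 0.44, 0.552, -0.441]
contact_force: [1.0, -3.9, -1.0]
opening: 14.7
```

>>> move_arm --rows '[[1, [0, 0, -0.3], [0, 0, 0]], [1, [0, 0, 0], [0, 0, 0]]]'

```text
time_s: 13.28
tool_pos: [534.7, 82.6, 242.3]
orientation: [0.554, 0.44, 0.552, -0.441]
contact_force: [1.5, -5.1, -1.4]
opening: 14.8
```

```bash
python3 - <<'E'
from h import *
plan(534.5,83,242.2,1.796);print(get_obs()['ft_torque'])
p,r,o=tool(); s=snapshot("wrist")
im=cv2.resize(s["color"][:,:,::-1],None,fx=2,fy=2,interpolation=cv2.INTER_CUBIC)
cv2.imwrite("pics/w6.png",im[180:620,60:860])
E
```

```text
t 13.28 tcp [534.7  82.6 242.3] zax [ 0.223 -0.975  0.003] q [ 0.05  0.16  1.62 -0.    1.36  1.4 ] F [ 1.5 -5.1 -1.4] open 14.8
turn [-0.0006  0.0025 -0.0007] shift(final axes) [ 0.1 -0.2 -0.4]
[-0.89160731 -0.22347796  0.19045662]
```

View pics/w6.png

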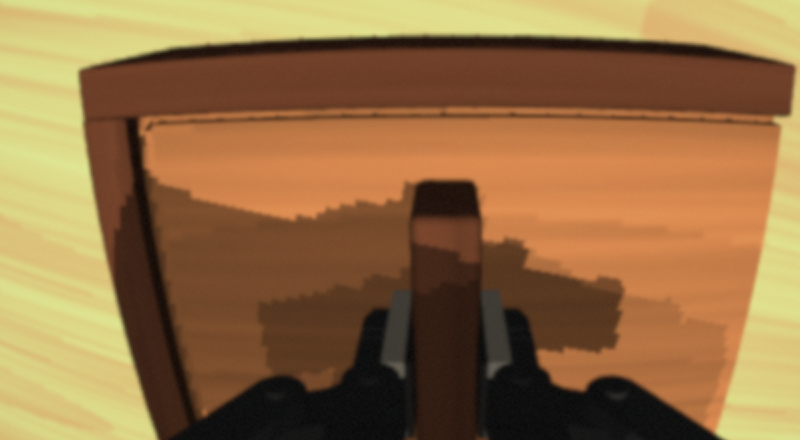

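The lid is home: its nose is under the end lip (no gap at 130–200 px), the tail is flush with the case end (about 780 px), and the stop force is 5 N. Releasing and going straight up.

>>> move_arm --rows '[[-0.5, [0, 0, 0.3], [0, 0, 0]], [-0.5, [0, 0, 0], [0, 0, 0]], [-0.5, [0, 0, 0], [0, 0, 0]], [-0.5, [0, 0, 0], [0, 0, 0]], [-0.5, [0, 0, 0], [0, 0, 0]], [-0.5, [-5, 0, 0], [0, 0, 0]], [-0.5, [-15, 0, 0], [0, 0, 0]], [-0.5, [-25, 0, 0], [0, 0, 0]], [-0.5, [-30, 0, 0], [0, 0, 0]], [-0.5, [-30, 0, 0], [0, 0, 0]]]'

```text
time_s: 14.17
tool_pos: [534.1, 83.2, 347.9]
orientation: [0.552, 0.44, 0.553, -0.441]
contact_force: [0.9, -0.2, 0.8]
opening: 63.9
```

>>> move_arm --rows '[[-0.5, [-20, 0, 0], [0, 0, 0]], [-0.5, [0, 0, 0], [0, 0, 0]], [-0.5, [0, 0, 0], [0, 0, 0]], [-0.5, [0, 0, 0], [0, 0, 0]]]'

```text
time_s: 14.5
tool_pos: [534.2, 83.1, 366.1]
orientation: [0.552, 0.44, 0.553, -0.441]
contact_force: [0.0, 0.6, -1.5]
opening: 63.8
```

```bash
python3 - <<'E'
from h import *
plan(534.5,83,365,1.796)
s=snapshot("wrist")
im=cv2.resize(s["color"][:,:,::-1],None,fx=1.5,fy=1.5,interpolation=cv2.INTER_CUBIC)
cv2.imwrite("pics/w7.png",im)
t=snapshot("top")
for n in ["jar","cone","sphere","beacon"]: print(n,[onz(t,d["location"],0).round() for d in tip_of(t,n)[:1]])
E
```

```text
t 14.5 tcp [534.2  83.1 366.1] zax [ 0.223 -0.975 -0.   ] q [0.05 0.08 1.46 0.   1.61 1.4 ] F [ 0.   0.6 -1.5] open 63.8
turn [-0.0006 -0.0003  0.0015] shift(final axes) [1.1 0.3 0.1]
jar [array([741., 117.,   0.])]
cone [array([ 746., -133.,    0.])]
sphere [array([ 637., -455.,    0.])]
beacon [array([553., 489.,   0.])]
```

View pics/w7.png

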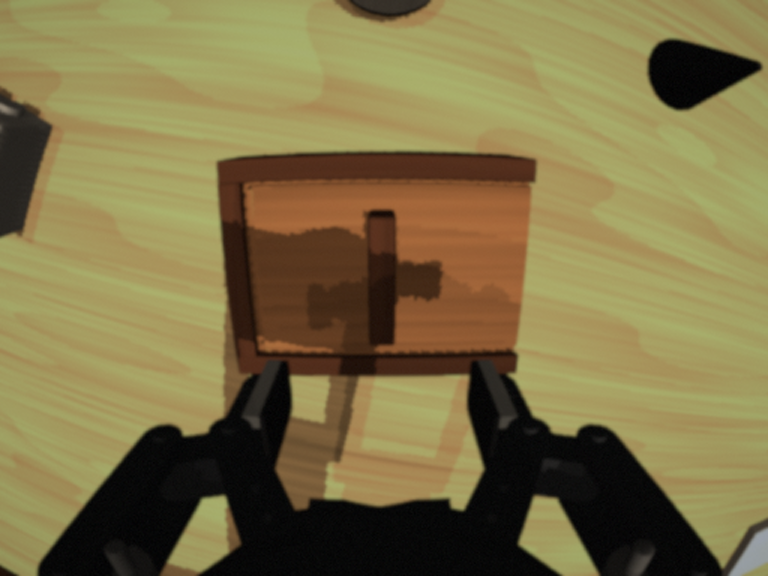

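The lid sits fully home under all three lips with its tail flush, and the gripper is clear.

```bash
python3 -c "
from rig import *
print(job_done())"
```

```text
the job is handed in; nothing more can be done
None
```

The lid is fully home in the case and the job is handed in, at about 14.6 s of the 48 s allowed. I pinched the lid by its handle, turned it about 39° into line with the case, started the nose in the grooves and slid it to the stop.

- **Stop:** contact force rose to about 5 N at the end of the slide, under the 7 N at which the case may shift. The tool was then within 0.5 mm of the home position I had computed.
- **Last wrist picture:** the lid lies under all three lips with its tail flush, and the gripper is open and clear above it. The case looks to be where it stood, but I did not measure it again after release.
- **Bystanders:** in the top camera's point estimates, jar, cone, sphere and beacon came out within about 10 mm of their first readings, which is the network's own scatter.
- **Checks that failed or disagreed:**
  - The top-view outline fits stopped working once the gripper covered the parts: the lid fit at approach and the last case fit, which matched badly. I ignored both.
  - The wrist network placed the handle wrongly once, so I used the outline fit instead.
  - The wrist overlays showed a steady offset of about 2 px, the same for lid and case, which I put down to camera calibration.

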